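# Load the sample carriage in order and lock it

## Task

Turn the clamp fully free, pull the carriage out to its stop, and put the square bottles one at a time into its pockets, upright and fully down: each height has its own pocket, the 42 mm bottle in pocket 1 beside the clamp, then the 50, 58, 66 and 74 mm ones in pockets 2 to 5. Load them in that order of pockets, smallest first; if a height is missing its pocket stays empty and you go on with the next. Then push the carriage fully home under the bridge with all the bottles in it, turn the clamp back to its locked position, and leave the other things on the bench where they are.

Things in the scene. Friction and masses are not known exactly. Their poses are not given: they have to be found in the camera images.
- loader: sample loader, fixed: aluminium bed plate 12 mm thick, spanning its x -235..130, y -177..133 mm, with a white bridge at the far end (beam x 45..115, z 140..162 mm on two cheeks 16 mm thick, x 55..105, at y -147 and +123). Origin on the bench, 80 mm before the bridge's centre line. +x points away from the robot, along the carriage's travel, +y to the left seen from the robot
- carriage (a joint): how far the grey carriage is pulled out towards the robot, m: 0 = fully home under the bridge, 0.14 = out against its stop. About 2 N of friction; blocked while the clamp's tongue stands before its lug. A block 224 mm wide, top 42 mm over the bench; home, it spans loader x -75..115 mm
- pull_fin (a point): centre of the aluminium pull fin that stands on the carriage's top near its front edge: an upright plate 10 mm thick along loader x, 50 mm wide along loader y, from 42 to 75 mm over the bench; this point is 62 mm over the bench. Same axes as the loader
- clamp (a joint): angle of the clamp in rad: 0 = locked (wing and tongue lie across, tongue pointing to the carriage, in front of its lug), 1.5 = fully free (turned counter-clockwise seen from above, tongue pointing towards the robot). Turns with 0.2 N m of friction
- clamp_grip (a point): centre of the clamp's black wing grip, on the turning axis, 57 mm over the bench: a bar 12 mm thick (its own x), 46 mm long (its own y), 46 to 68 mm over the bench, turning with the clamp. It stands at the right-hand side (-y) of the loader, beside the carriage's front edge when the carriage is home
- pocket1 (a point): centre of the floor of pocket 1 of the carriage, 28 mm over the bench: a square pocket 36 x 36 mm, sides along the loader's axes, 14 mm deep, open at the top. Pocket 1 is the one at the clamp's end of the row (right, -y); the five follow at 44 mm pitch along loader +y, at loader x = 80 mm minus the carriage's value. Same axes as the loader
- pocket2 (a point): centre of the floor of pocket 2 of the carriage, 28 mm over the bench: a square pocket 36 x 36 mm, sides along the loader's axes, 14 mm deep, open at the top.  Same axes as the loader
- pocket3 (a point): centre of the floor of pocket 3 of the carriage, 28 mm over the bench: a square pocket 36 x 36 mm, sides along the loader's axes, 14 mm deep, open at the top.  Same axes as the loader
- pocket4 (a point): centre of the floor of pocket 4 of the carriage, 28 mm over the bench: a square pocket 36 x 36 mm, sides along the loader's axes, 14 mm deep, open at the top.  Same axes as the loader
- pocket5 (a point): centre of the floor of pocket 5 of the carriage, 28 mm over the bench: a square pocket 36 x 36 mm, sides along the loader's axes, 14 mm deep, open at the top.  Same axes as the loader
- bottle42: square amber glass bottle, 32 x 32 mm, 42 mm tall in all (glass flats up to 29 mm, above them a round white cap of 26 mm diameter), number 1 of 5 by height, goes in pocket 1; absent (None) in some runs. Mass about 75 g. Origin: centre of its underside, z up its axis, x and y square to the flats
- bottle50: square amber glass bottle, 32 x 32 mm, 50 mm tall in all (glass flats up to 37 mm, above them a round white cap of 26 mm diameter), number 2 of 5 by height, goes in pocket 2; absent (None) in some runs. Mass about 80 g. Origin: centre of its underside, z up its axis, x and y square to the flats
- bottle58: square amber glass bottle, 32 x 32 mm, 58 mm tall in all (glass flats up to 45 mm, above them a round white cap of 26 mm diameter), number 3 of 5 by height, goes in pocket 3; absent (None) in some runs. Mass about 85 g. Origin: centre of its underside, z up its axis, x and y square to the flats
- bottle66: square amber glass bottle, 32 x 32 mm, 66 mm tall in all (glass flats up to 53 mm, above them a round white cap of 26 mm diameter), number 4 of 5 by height, goes in pocket 4; absent (None) in some runs. Mass about 90 g. Origin: centre of its underside, z up its axis, x and y square to the flats
- bottle74: square amber glass bottle, 32 x 32 mm, 74 mm tall in all (glass flats up to 61 mm, above them a round white cap of 26 mm diameter), number 5 of 5 by height, goes in pocket 5; absent (None) in some runs. Mass about 94 g. Origin: centre of its underside, z up its axis, x and y square to the flats
- beaker: bystander, to be left alone: glass beaker, radius 34, height 80 mm. Origin: centre of its underside
- bung: bystander, to be left alone: tapered black rubber bung, radius 17, height 24 mm. Origin: centre of its underside
- dish: bystander, to be left alone: shallow glass dish, radius 36, height 16 mm. Origin: centre of its underside
- spatula: bystander, to be left alone: steel spatula 160 long, lying flat, its thickness a few mm. Origin: centre of its underside (near the middle of its length)
- wash_bottle: bystander, to be left alone: white plastic wash bottle, radius 33, height 170 mm. Origin: centre of its underside
- timer: bystander, to be left alone: white plastic timer box 70 x 60 x 30 mm. Origin: centre of its underside
- jar: bystander, to be left alone: amber jar with black cap, radius 35, height 90 mm. Origin: centre of its underside
Things that resemble listed ones, but are neither listed nor needed, are in the scene too. What is shaped like the bottle42 but turquoise or yellow is not meant.

How it is judged:
On the way, in this order (a step that is already met when the one before it is completed fails the run):
1. the clamp is turned free while the carriage is still home (value of joint clamp above 1.3 rad and value of joint carriage below 0.012 m), for 0.2 s.
2. the carriage is pulled out to its stop (value of joint carriage above 0.13 m and value of joint clamp above 1.2 rad), for 0.2 s.
3. the 42 mm bottle stands seated and released in pocket 1 (horizontal distance between bottle42 and pocket1 below 0.006 m and z of bottle42 in the frame of pocket1 below 0.004 m and angle between bottle42's own z axis and vertical below 0.1 rad and contact force between bottle42 and the fingers below 0.1 N and linear speed of bottle42 below 0.05 m/s), for 0.3 s.
4. the 50 mm bottle stands seated and released in pocket 2 (horizontal distance between bottle50 and pocket2 below 0.006 m and z of bottle50 in the frame of pocket2 below 0.004 m and angle between bottle50's own z axis and vertical below 0.1 rad and contact force between bottle50 and the fingers below 0.1 N and linear speed of bottle50 below 0.05 m/s), for 0.3 s.
5. the 58 mm bottle stands seated and released in pocket 3 (horizontal distance between bottle58 and pocket3 below 0.006 m and z of bottle58 in the frame of pocket3 below 0.004 m and angle between bottle58's own z axis and vertical below 0.1 rad and contact force between bottle58 and the fingers below 0.1 N and linear speed of bottle58 below 0.05 m/s), for 0.3 s.
6. the 66 mm bottle stands seated and released in pocket 4 (horizontal distance between bottle66 and pocket4 below 0.006 m and z of bottle66 in the frame of pocket4 below 0.004 m and angle between bottle66's own z axis and vertical below 0.1 rad and contact force between bottle66 and the fingers below 0.1 N and linear speed of bottle66 below 0.05 m/s), for 0.3 s.
7. the 74 mm bottle stands seated and released in pocket 5 (horizontal distance between bottle74 and pocket5 below 0.006 m and z of bottle74 in the frame of pocket5 below 0.004 m and angle between bottle74's own z axis and vertical below 0.1 rad and contact force between bottle74 and the fingers below 0.1 N and linear speed of bottle74 below 0.05 m/s), for 0.3 s.
8. the carriage is pushed fully home with every bottle seated (value of joint carriage below 0.006 m and horizontal distance between bottle42 and pocket1 below 0.006 m and z of bottle42 in the frame of pocket1 below 0.004 m and angle between each of bottle42, bottle50, bottle58, bottle66, bottle74's own z axis and vertical below 0.1 rad and horizontal distance between bottle50 and pocket2 below 0.006 m and z of bottle50 in the frame of pocket2 below 0.004 m and horizontal distance between bottle58 and pocket3 below 0.006 m and z of bottle58 in the frame of pocket3 below 0.004 m and horizontal distance between bottle66 and pocket4 below 0.006 m and z of bottle66 in the frame of pocket4 below 0.004 m and horizontal distance between bottle74 and pocket5 below 0.006 m and z of bottle74 in the frame of pocket5 below 0.004 m), for 0.2 s.
9. the clamp is turned back across the lug (value of joint clamp below 0.15 rad and value of joint carriage below 0.008 m), for 0.2 s.
At the end, for the whole second after the job is handed in: every present bottle stands in its own pocket (within 6 mm of its centre, on the floor within 4 mm, upright within 0.1 rad) and at rest, the carriage is home (within 8 mm) and the clamp is locked (below 0.15 rad) (all of step 9 and horizontal distance between bottle42 and pocket1 below 0.006 m and z of bottle42 in the frame of pocket1 below 0.004 m and angle between each of bottle42, bottle50, bottle58, bottle66, bottle74's own z axis and vertical below 0.1 rad and horizontal distance between bottle50 and pocket2 below 0.006 m and z of bottle50 in the frame of pocket2 below 0.004 m and horizontal distance between bottle58 and pocket3 below 0.006 m and z of bottle58 in the frame of pocket3 below 0.004 m and horizontal distance between bottle66 and pocket4 below 0.006 m and z of bottle66 in the frame of pocket4 below 0.004 m and horizontal distance between bottle74 and pocket5 below 0.006 m and z of bottle74 in the frame of pocket5 below 0.004 m and linear speed of each of bottle42, bottle50, bottle58, bottle66, bottle74 below 0.02 m/s); the robot touches nothing.
It fails at once if one of the other things on the bench is pushed more than 4 cm from its place (distance of any of beaker, bung, dish, spatula, wash_bottle, timer, jar from where it was at the start of the episode above 0.04 m).
Of bottle42, bottle50, bottle58, bottle66, bottle74 only 3 to 5 are there at a start; the rules pass over those that are not, and their reading is None.
At some moment in a run one of bottle42, bottle50, bottle58, bottle66, bottle74 may be knocked a few centimetres aside while the robot is not near it.
Once in a run the grip may slacken for a moment while it holds something.
It also fails if it takes over 210 s, if anything falls off the work surface, if the arm or the gripper's body presses on something with over 40 N, if the wrist force passes 120 N, or if a joint passes its speed limit or range.

## Robot

A 6-joint arm with a two-finger parallel gripper is mounted at the origin on the work surface. World frame = base frame: x ahead of the robot, y to its left, z up, the work surface at z = 0. Lengths are in m, angles in rad, forces in N, time in s.
With the tool pointing down it reaches from about 0.4 to 0.925 m from the base axis. Payload 12.5 kg.
Tool frame: the origin (TCP) lies at the very end of the fingers, on their centre line; the grasp point (between the pads) lies 19 mm behind it; z points along the fingers, y is the line along which they close (so a half turn about z gives the same grasp; the last joint's range is limited). The gripper opens to 95 mm and grips with 3 to 60 N. Pads are 20 mm wide; open, the fingers measure 119 mm over their backs; the gripper's body (75 mm by 180 mm) begins 59 mm behind the grasp point.
Start: joints at [-1.273, 0.491, 1.559, -0, 1.092, -0.106], TCP at [0.246, -0.575, 0.215] pointing down, gripper open.
Joint ranges: [-3.1, 3.1], [-0.84, 2.19], [0.05, 2.79], [-1.13, 4.28], [0.06, 2.93], [-2.69, 2.69]. Speed limits (rad/s): [2.22, 2.22, 2.79, 3.14, 3.14, 3.14].

## Interface

Orientations are given as a unit quaternion [w, x, y, z].
In Python, from bench import arm, viewer, ticket gives the robot as it stands.
- The arm moves only by the shell command python3 -m crank 'ROWS'. ROWS is JSON, a list of rows, each a list of 7 numbers: the shift along the tool's x, y, z in cm, then the turn, a rotation vector about the tool's x, y, z in rad, then the finger opening in cm, from 0 to 9.51. In form: [[x, y, z, rx, ry, rz, claw], ...]. A call has 1 to 20 rows; each row shifts and turns the commanded pose from where the row before left it, along the tool's axes as they then stand; what a row does not reach is not made up. A row lasts 1/8 s, in which the tool goes at most 62.5 mm and 10.7 degrees, less where a joint would pass 70% of its speed; a pose out of reach is approached as far as the arm can. A call is refused whole if a number of a shift passes 6.25 or a number of a turn 0.188, either way. A call with a gripper value outside its range is refused whole. The fingers move at their own pace and stop on an object; the grip force is fixed at half the most. Time passes only in rows, so rows that do not move let the fingers close. It gives the time, the measured TCP pose, the force, the opening and the grip force at its end, in the units of the state.
- arm.read_state(): the state, without advancing time (a new reading comes with each control period).
- viewer.camera(name): name is "scene" or "top" or "wrist"; returns a dict with "pixels" (420x560x3 uint8, blue, green, red), "vfov" (degrees; the focal length in pixels is half the picture's height over the tangent of half this angle, whatever the lens; pixels are square), "cx", "cy" (the principal point, pixels), "R" (3x3) and "t" (3): a world point X has camera coordinates R X + t; the wrist camera has in their place "T_tool_cam" (4x4, takes a point from camera to tool coordinates, whose origin is the TCP and whose axes are the flange's). Camera axes: x right, y down, z forward; pixel columns grow to the right and rows downward; lengths in m; the calibration is good to about 2 mm. A picture is of the moment at which its call begins: read the wrist's pose just before it. There is no depth.
- ticket.close_job(): hands the job in; it is judged then, once.
The state is a dict: "clock": time; "joints": joint angles; "joint_vel": joint speeds; "effort": joint torques, N m; "tcp_pos": TCP position; "orientation": TCP orientation; "force": force on the tool from outside, world axes, zero at the start; "ft_torque": the same for the moment, N m; "gripper_width": finger opening in m; "gripper_force": force on a finger pad.
Only numpy, scipy, OpenCV 4.12 (cv2) and the standard library are available. Lean on these libraries where they do the work, as an engineer would, in place of code of your own. Each camera call takes 0.05 s, during which the arm holds its last target. There are 200 camera calls.

## Working session

There is one attempt and no reset: what is moved stays moved. The work goes in short steps, Python scripts to look and compute and a shell command to move; the robot and the scene stay as the last step left them, time stands still between calls to the robot, and variables do not carry over. Pictures are saved under pics/ and viewed, at most 14 in all, crops included, and the job is handed in when it is done.

```bash
ls; mkdir -p pics
python3 - <<'E'
from bench import arm, viewer
import cv2,numpy as np
s=arm.read_state(); print({k:np.round(v,3).tolist() for k,v in s.items()})
for n in ("scene","top","wrist"):
    c=viewer.camera(n); cv2.imwrite(f"pics/{n}0.png",c["pixels"])
    print(n,{k:np.round(v,4).tolist() for k,v in c.items() if k!="pixels"})
E
```

```text
pics
{'clock': 0.0, 'joints': [-1.273, 0.492, 1.559, -0.0, 1.092, -0.106], 'joint_vel': [0.001, 0.0, -0.001, -0.0, 0.001, 0.001], 'effort': [0.001, -61.265, -25.819, 0.069, 0.048, -0.0], 'tcp_pos': [0.246, -0.574, 0.214], 'orientation': [-0.001, 0.98, 0.201, -0.0], 'force': [0.659, 0.602, -0.62], 'ft_torque': [0.022, 0.033, -0.032], 'gripper_force': 0.0, 'gripper_width': 0.095}
scene {'vfov': 55.4985, 'cx': 272.8288, 'cy': 212.504, 'R': [[0.8197, 0.5728, -0.0056], [0.4032, -0.5838, -0.7047], [-0.4069, 0.5754, -0.7095]], 't': [-0.5068, -0.1185, 1.2835]}
top {'vfov': 44.8703, 'cx': 283.4741, 'cy': 207.5852, 'R': [[0.0167, -0.9999, -0.0019], [-0.9846, -0.0161, -0.1741], [0.174, 0.0048, -0.9847]], 't': [0.0615, 0.5615, 1.4127]}
wrist {'vfov': 59.0296, 'cx': 278.4584, 'cy': 203.9569, 'T_tool_cam': [[0.0011, -0.9654, -0.2609, 0.0747], [1.0, 0.001, 0.0004, -0.0007], [-0.0002, -0.2609, 0.9654, -0.1713], [0.0, 0.0, 0.0, 1.0]]}
```

View pics/top0.png

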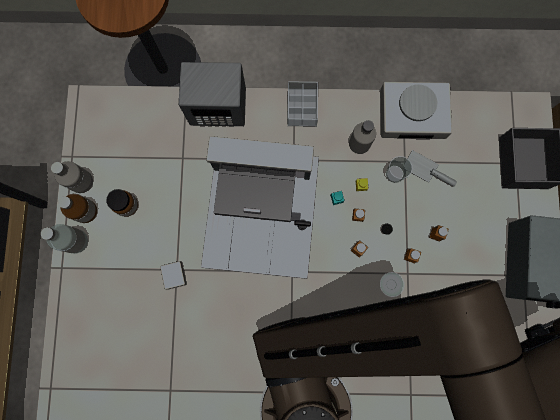

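View pics/scene0.png

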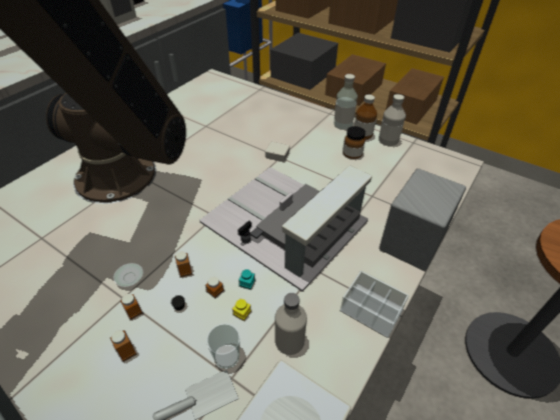

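The top view shows the loader around (260,205), with the fin near (252,211) and the clamp near (302,224). There are four amber bottles, at (359,214), (360,248), (413,255) and (439,232). The turquoise (338,197) and yellow (362,184) ones are decoys. I'll enlarge this area to confirm.

```bash
cat > h.py <<'E'
import numpy as np, cv2
from scipy.spatial.transform import Rotation as Ro
from bench import arm, viewer
def shot(n):
    s=arm.read_state(); c=viewer.camera(n); f=210/np.tan(np.radians(c["vfov"])/2)
    if "R" in c: R=np.array(c["R"]).T; o=-R@np.array(c["t"])
    else:
        q=s["orientation"]; Rt=Ro.from_quat([q[1],q[2],q[3],q[0]]).as_matrix(); T=np.array(c["T_tool_cam"])
        R=Rt@T[:3,:3]; o=np.array(s["tcp_pos"])+Rt@T[:3,3]
    return dict(img=c["pixels"],f=f,cx=c["cx"],cy=c["cy"],R=R,o=o)
def ray(c,p): d=c["R"]@np.array([(p[0]-c["cx"])/c["f"],(p[1]-c["cy"])/c["f"],1]); return d/np.linalg.norm(d)
def onz(c,p,z): d=ray(c,p); return c["o"]+d*(z-c["o"][2])/d[2]
def proj(c,X): v=c["R"].T@(np.array(X)-c["o"]); return v[:2]/v[2]*c["f"]+[c["cx"],c["cy"]]
def tri(c1,p1,c2,p2):
    A=[];b=[]
    for c,p in((c1,p1),(c2,p2)):
        d=ray(c,p); P=np.eye(3)-np.outer(d,d); A.append(P); b.append(P@c["o"])
    X=np.linalg.solve(sum(A),sum(b)); return X,[np.linalg.norm(a@X-q) for a,q in zip(A,b)]
E
python3 - <<'E'
from h import *
c=shot("top"); im=c["img"]
cv2.imwrite("pics/topz.png",cv2.resize(im[130:300,196:462],None,fx=3,fy=3,interpolation=cv2.INTER_CUBIC))
s=shot("scene"); 
cv2.imwrite("pics/scz.png",cv2.resize(s["img"][160:370,90:380],None,fx=2.7,fy=2.7,interpolation=cv2.INTER_CUBIC))
hsv=cv2.cvtColor(im,cv2.COLOR_BGR2HSV)
for nm,cc in(("top",c),("scene",s)):
    hsv=cv2.cvtColor(cc["img"],cv2.COLOR_BGR2HSV)
    m=cv2.inRange(hsv,(3,120,50),(18,255,255))
    n,l,st,ce=cv2.connectedComponentsWithStats(m)
    for i in range(1,n):
        if st[i,4]>25: print(nm,st[i],ce[i].round(1),onz(cc,ce[i],0.03).round(3))
E
```

```text
top [  76    0   89   33 2178] [119.2  13.1] [1.173 0.595 0.03 ]
top [114 191  18  22  61] [126.  205.1] [0.563 0.53  0.03 ]
top [ 61 194  24  24 325] [ 74.6 206.9] [0.556 0.68  0.03 ]
top [353 209  12  12  45] [357. 216.] [ 0.542 -0.143  0.03 ]
top [435 226  11  13  45] [438.9 232.7] [ 0.498 -0.379  0.03 ]
top [352 241  16  16  65] [358.  249.3] [ 0.446 -0.145  0.03 ]
top [408 249  11  14  51] [411.5 256.5] [ 0.427 -0.298  0.03 ]
scene [ 274    0  123   36 2732] [344.1  12.3] [-0.044  1.642  0.03 ]
scene [371  41  17   7  37] [378.6  44.4] [0.296 1.348 0.03 ]
scene [394  47  24   9  60] [404.9  51. ] [0.429 1.349 0.03 ]
scene [418  53  24   9  53] [429.4  57. ] [0.545 1.349 0.03 ]
scene [ 324   55   62   67 2015] [357.8  82.5] [0.385 0.948 0.03 ]
scene [ 385   69   59   56 1750] [416.6  93.4] [0.618 0.998 0.03 ]
scene [345 137  23  10 129] [354.5 142.2] [0.565 0.56  0.03 ]
scene [539 220  21  54 764] [551.3 243.7] [1.188 0.443 0.03 ]
scene [177 258  14  18 171] [184.  267.4] [ 0.459 -0.155  0.03 ]
scene [206 283  17  14 134] [214.7 289.4] [ 0.563 -0.161  0.03 ]
scene [124 300  18  19 186] [132.7 309.3] [ 0.446 -0.307  0.03 ]
scene [114 335  22  26 277] [124.9 348.8] [ 0.505 -0.38   0.03 ]
```

View pics/topz.png

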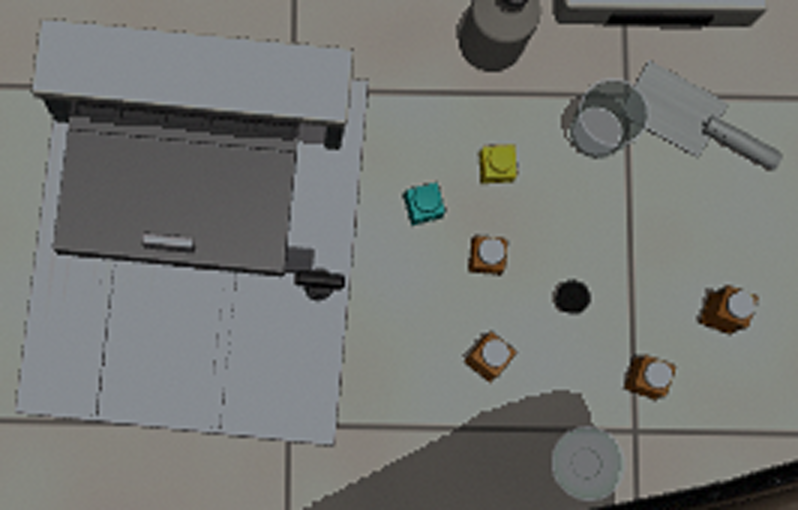

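View pics/scz.png

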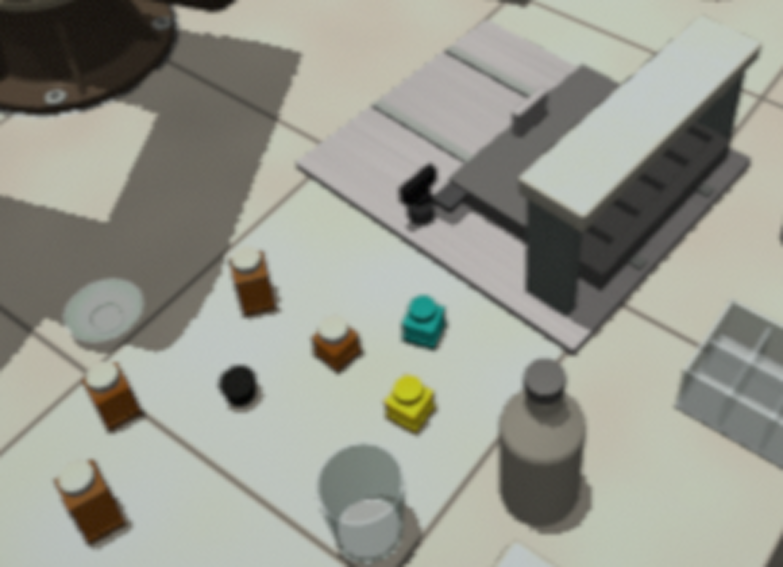

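The two enlarged views confirm four amber bottles with white caps. In the top crop the caps are at (491,247), (494,351), (658,373) and (742,302). In the scene crop they are at (333,327), (247,257), (102,372) and (75,473). The turquoise and yellow ones are short decoys. The clamp wing lies across at crop (320,282) and the fin is at (168,241).

Run:
```python
from h import *
c=shot("top"); s=shot("scene")
T=[(491,247),(494,351),(658,373),(742,302)]; S=[(333,327),(247,257),(102,372),(75,473)]
for t,p in zip(T,S):
    t=(196+t[0]/3-.33,130+t[1]/3-.33); p=(90+p[0]/2.7-.3,160+p[1]/2.7-.3)
    X,e=tri(c,t,s,p); print("cap",np.round(X,4),np.round(e,4))
P=lambda x,y,z:onz(c,(196+x/3-.33,130+y/3-.33),z)
nl,nr,fr=P(16,412,.012),P(335,445,.012),P(368,80,.012)
print("bed",nl,nr,fr,"w",np.linalg.norm(nl-nr),"len",np.linalg.norm(fr-nr))
a=fr-nr; b=nl-nr; print("yaw",np.arctan2(a[1],a[0]),np.arctan2(-b[0],b[1]))
L,R=P(142,235,.075),P(194,240,.075); print("fin",L,R,P(168,237,.075)); print("clamp",P(320,279,.068))
```

```text
cap [ 0.5516 -0.149   0.0421] [0.0011 0.0011]
cap [ 0.4498 -0.1468  0.0647] [0.0002 0.0002]
cap [ 0.4323 -0.3009  0.0588] [0. 0.]
cap [ 0.4981 -0.3767  0.0768] [0.0004 0.0004]
bed [0.38869712 0.30636772 0.012     ] [ 0.36229887 -0.00114973  0.012     ] [ 0.72489123 -0.03106887  0.012     ] w 0.3086484327409246 len 0.3638246440363744
yaw -0.08232800700280114 -0.08563314402835613
fin [0.55276292 0.1848787  0.075     ] [0.54879165 0.1358288  0.075     ] [0.55125398 0.16035903 0.075     ]
clamp [0.51471755 0.01674495 0.068     ]
```

Heights read 42, 66, 58 and about 76 mm, the last being the 74, so bottle50 is absent. The bed measures 309 x 364 mm against 310 x 365 given, and yaw is about -0.084. Next I'll move above the clamp for a wrist view.

```bash
cat >> h.py <<'E'
def go(x,y,z,yaw):
    "remaining shift in cm (present tool axes, then axes after the turn) and turn"
    s=arm.read_state(); q=s["orientation"]; R=Ro.from_quat([q[1],q[2],q[3],q[0]]).as_matrix()
    c,n=np.cos(yaw),np.sin(yaw); G=np.array([[c,n,0],[n,-c,0],[0,0,-1]])
    d=(np.array([x,y,z])-s["tcp_pos"])*100
    print("t",round(s["clock"],2),"now",(R.T@d).round(2),"after",(G.T@d).round(2),"turn",Ro.from_matrix(R.T@G).as_rotvec().round(3),"w",round(s["gripper_width"],4))
E
python3 -m crank '[[4,-3.65,0,0,0,0,9.5],[4,-3.65,0,0,0,0,9.5],[4,-3.65,0,0,0,0,9.5],[4,-3.65,0,0,0,0,9.5],[4,-3.65,0,0,0,0,9.5],[4,-3.65,0,0,0,0,9.5],[4,-3.65,0,0,0,0,9.5],[4,-3.65,0,0,0,0,9.5],[4,-3.65,0,0,0,0,9.5],[4,-3.65,0,0,0,0,9.5],[4,-3.65,0,0,0,0,9.5],[4,-3.65,0,0,0,0,9.5],[0,0,0,0,0,-0.18,9.5],[0,0,0,0,0,-0.18,9.5],[0,0,0,0,0,-0.18,9.5],[0,0,0,0,0,-0.18,9.5],[0,0,0,0,0,-0.18,9.5],[0,0,0,0,0,-0.18,9.5],[0,0,0,0,0,0,9.5]]'
python3 - <<'E'
from h import *
go(.515,.017,.21,1.487)
c=shot("wrist"); cv2.imwrite("pics/w1.png",c["img"]); t=shot("top")
np.save("w1.npy",c,allow_pickle=True)
E
```

```text
clock: 2.72
tcp_pos: [0.5149, 0.0166, 0.2146]
orientation: [0.0, 0.738, 0.675, -0.0]
force: [0.2, -0.3, -0.6]
gripper_width: 0.0952
gripper_force: 0.0
t 2.73 now [0.04 0.01 0.46] after [0.04 0.01 0.46] turn [ 0.     0.    -0.004] w 0.0952
```

View pics/w1.png

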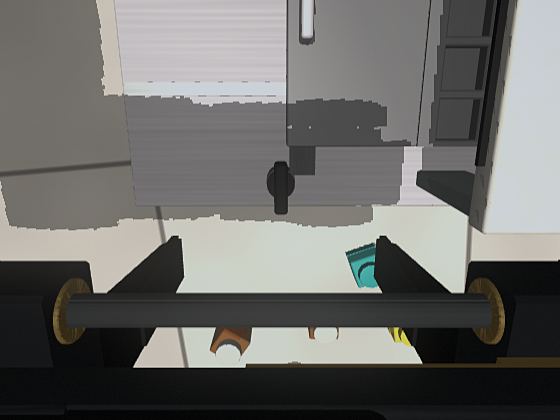

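The wrist view shows the clamp wing at cols 275–287, rows 162–214. The carriage's front edge is at col 287 and its right edge at row 146. The fin's right end is at (307,43).

Run:
```python
from h import *
c=np.load("w1.npy",allow_pickle=True).item()
print("wing",onz(c,(281,162),.068),onz(c,(281,188),.068),onz(c,(281,214),.068))
o=np.array([.6114,.1556]);a=-.084;X=np.array([np.cos(a),np.sin(a)]);Y=np.array([-X[1],X[0]])
L=lambda p:(np.round([(p[:2]-o)@X,(p[:2]-o)@Y],4))
print("carr corner",L(onz(c,(287,146),.042)),"wing",L(onz(c,(281,188),.068)),"finR",L(onz(c,(307,43),.075)),
"bed right edge",L(onz(c,(150,206),.012)),L(onz(c,(250,205.5),.012)),"bed near",L(onz(c,(126,100),.012)),L(onz(c,(134,200),.012)))
print("edge dir",[np.round(onz(c,p,.042),4) for p in((287,146),(287,10))])
```

```text
wing [0.52036995 0.04229163 0.068     ] [0.51841566 0.01943517 0.068     ] [ 0.51638656 -0.00429611  0.068     ]
carr corner [-0.0755 -0.1097] wing [-0.0812 -0.1435] finR [-0.0609 -0.0266] bed right edge [-0.2178 -0.1749] [-0.1133 -0.1747] bed near [-0.2311 -0.0682] [-0.2339 -0.1684]
edge dir [array([0.527 , 0.0526, 0.042 ]), array([0.5362, 0.166 , 0.042 ])]
```

```bash
python3 -m crank '[[0.22,0.24,4,0,0,0,9.5],[0,0,4,0,0,0,9.5],[0,0,4,0,0,0,9.5],[0,0,3,0,0,0,9.5],[0,0,1.45,0,0,0,9.5],[0,0,0,0,0,0,0],[0,0,0,0,0,0,0],[0,0,0,0,0,0,0],[0,0,0,0,0,0,0],[0,0,0,0,0,0,0],[0,0,0,0,0,0,0],[0,0,0,0,0,0,0],[0,0,0,0,0,0,0]]'
```

```text
clock: 4.45
tcp_pos: [0.5175, 0.0186, 0.0501]
orientation: [0.0, 0.737, 0.676, -0.0]
force: [0.7, -0.3, -0.7]
gripper_width: 0.0204
gripper_force: 0.0
```

```bash
python3 -m crank '[[0,0,0,0,0,0,0],[0,0,0,0,0,0,0],[0,0,0,0,0,0,0],[0,0,0,0,0,-0.08,0],[0,0,0,0,0,-0.15,0],[0,0,0,0,0,-0.15,0],[0,0,0,0,0,-0.15,0],[0,0,0,0,0,-0.15,0],[0,0,0,0,0,-0.15,0],[0,0,0,0,0,-0.15,0],[0,0,0,0,0,-0.15,0],[0,0,0,0,0,-0.15,0],[0,0,0,0,0,-0.15,0],[0,0,0,0,0,-0.08,0],[0,0,0,0,0,0,0],[0,0,0,0,0,0,0],[0,0,0,0,0,0,0]]'
python3 - <<'E'
from h import *
go(.5175,.0186,.05,1.487+1.5); print(arm.read_state()["force"],arm.read_state()["gripper_force"],arm.read_state()["ft_torque"])
c=shot("wrist"); cv2.imwrite("pics/w2.png",c["img"])
E
```

```text
clock: 6.58
tcp_pos: [0.5151, 0.0173, 0.05]
orientation: [-0.003, 0.074, 0.997, -0.001]
force: [-13.9, -14.7, 10.6]
gripper_width: 0.0117
gripper_force: 30.0
t 6.58 now [-0.22  0.16  0.  ] after [-0.22  0.16  0.  ] turn [-0.002 -0.005  0.007] w 0.0117
[-13.89191662 -14.66871144  10.56065691] 30.048750936985016 [-2.76281005  2.32404785 -0.22350895]
```

View pics/w2.png

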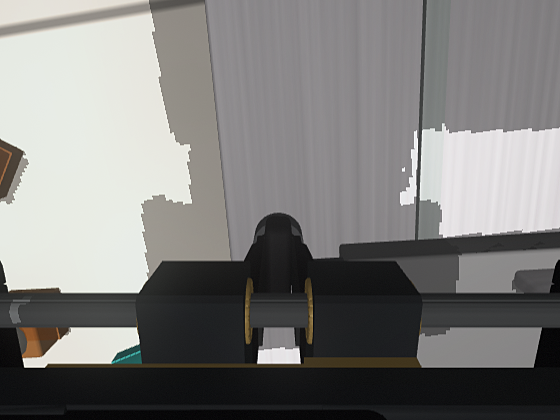

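The wing now points toward the robot, so the clamp is turned free. The self-centred grip puts the axis at (.515,.017), which agrees with the top camera.

```bash
python3 -m crank '[[0,0,0,0,0,0,4],[0,0,0,0,0,0,4],[0,0,0,0,0,0,4],[0,0,0,0,0,0,4],[0,0,-2,0,0,0,4],[0,0,-5,0,0,0,5],[0,0,0,0,0,0.18,6],[0,0,0,0,0,0.18,6],[0,0,0,0,0,0.18,6],[0,0,0,0,0,0.18,6],[0,0,0,0,0,0.18,6],[0,0,0,0,0,0.18,6],[0,0,0,0,0,0.18,6],[0,0,0,0,0,0.18,6],[0,0,0,0,0,0.06,6],[0,0,0,0,0,0,6]]'
python3 - <<'E'
from h import *
go(.551,.160,.048,1.487)
t=shot("top"); cv2.imwrite("pics/t2.png",t["img"])
E
```

```text
clock: 8.62
tcp_pos: [0.5175, 0.0187, 0.1201]
orientation: [0.0, 0.734, 0.68, 0.0]
force: [0.5, -0.6, 0.5]
gripper_width: 0.06
gripper_force: 0.0
t 8.62 now [14.34  2.26  7.21] after [14.36  2.15  7.21] turn [0.    0.    0.007] w 0.06
```

```bash
python3 -m crank '[[3.6,0.55,0,0,0,0.007,6],[3.6,0.55,0,0,0,0,6],[3.6,0.55,0,0,0,0,6],[3.55,0.5,0,0,0,0,6],[0,0,3,0,0,0,6],[0,0,3,0,0,0,6],[0,0,1.2,0,0,0,6],[0,0,0,0,0,0,0],[0,0,0,0,0,0,0],[0,0,0,0,0,0,0],[0,0,0,0,0,0,0],[0,0,0,0,0,0,0],[0,0,0,0,0,0,0],[0,0,0,0,0,0,0],[0,0,0,0,0,0,0]]'
```

```text
clock: 10.55
tcp_pos: [0.5506, 0.1598, 0.0482]
orientation: [-0.0, 0.736, 0.677, -0.0]
force: [-1.8, -0.4, 4.4]
gripper_width: 0.0097
gripper_force: 30.0
```

```bash
python3 -m crank '[[0,-0.5,0,0,0,0,0],[0,-1.3,0,0,0,0,0],[0,-1.3,0,0,0,0,0],[0,-1.3,0,0,0,0,0],[0,-1.3,0,0,0,0,0],[0,-1.3,0,0,0,0,0],[0,-1.3,0,0,0,0,0],[0,-1.3,0,0,0,0,0],[0,-1.3,0,0,0,0,0],[0,-1.3,0,0,0,0,0],[0,-1.3,0,0,0,0,0],[0,-0.5,0,0,0,0,0],[0,-0.3,0,0,0,0,0],[0,0,0,0,0,0,0],[0,0,0,0,0,0,0],[0,0,0,0,0,0,0]]'
```

```text
clock: 12.55
tcp_pos: [0.4126, 0.1719, 0.0482]
orientation: [0.003, 0.736, 0.677, 0.004]
force: [25.1, -8.1, -10.8]
gripper_width: 0.0103
gripper_force: 30.0
```

```bash
python3 -m crank '[[0,0.1,0,0,0,0,4],[0,0,0,0,0,0,4],[0,0,0,0,0,0,4],[0,0,0,0,0,0,4],[0,0,-3,0,0,0,5],[0,0,-5,0,0,0,5],[0,0,-5,0,0,0,5],[0,0,0,0,0,0,5]]'
python3 - <<'E'
from h import *
t=shot("top"); np.save("t3.npy",t,allow_pickle=True)
cv2.imwrite("pics/t3.png",cv2.resize(t["img"][130:300,196:462],None,fx=3,fy=3,interpolation=cv2.INTER_CUBIC))
c=shot("wrist"); cv2.imwrite("pics/w3.png",c["img"]); np.save("w3.npy",c,allow_pickle=True)
E
```

```text
clock: 13.55
tcp_pos: [0.4101, 0.1721, 0.1809]
orientation: [0.001, 0.736, 0.677, 0.003]
force: [-0.0, -0.5, -0.9]
gripper_width: 0.0497
gripper_force: 0.0
```

View pics/t3.png

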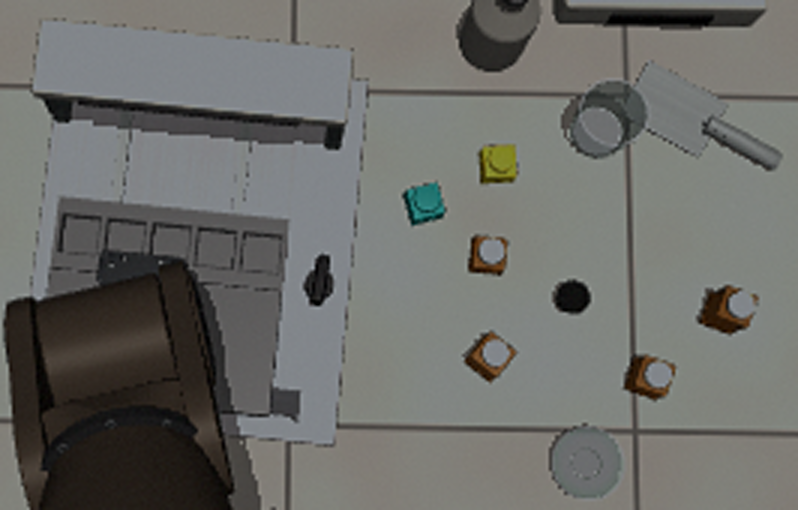

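The carriage is out with all five pockets visible: crop (263,253) is pocket 1 and (81,236) is pocket 5. The bottles haven't moved. Next is a wrist view of the 42 and 66.

```bash
python3 -m crank '[[-5.1,1.43,0.39,0,0,0,7],[-5.1,1.43,0.39,0,0,0,7],[-5.1,1.43,0.39,0,0,0,7],[-5.1,1.43,0.39,0,0,0,7],[-5.1,1.43,0.39,0,0,0,7],[-5.1,1.43,0.39,0,0,0,7],[-5.1,1.43,0.39,0,0,0,7],[-5.1,1.43,0.39,0,0,0,7],[0,0,0,0,0,0,7],[0,0,0,0,0,0,7]]'
python3 - <<'E'
from h import *
t=np.load("t3.npy",allow_pickle=True).item()
P=lambda x,y,z:onz(t,(196+x/3-.33,130+y/3-.33),z)
print("pocket1",P(263,253,.042),"p5",P(81,236,.042))
o=np.array([.6114,.1556]);a=-.084;X=np.array([np.cos(a),np.sin(a)]);Y=np.array([-X[1],X[0]])
for i in range(5): print(i+1,(o-.06*X+(-.088+.044*i)*Y).round(4))
c=shot("wrist"); cv2.imwrite("pics/w4.png",c["img"]); np.save("w4.npy",c,allow_pickle=True)
for z in (.03,.06): print([proj(c,(x,y,z)).round() for x,y in((.5516,-.149),(.4498,-.1468))])
E
```

```text
clock: 14.9
tcp_pos: [0.4881, -0.2437, 0.1454]
orientation: [-0.002, 0.736, 0.677, -0.0]
force: [-0.1, 0.8, -0.1]
gripper_width: 0.0697
gripper_force: 0.0
pocket1 [0.54287313 0.07090035 0.042     ] p5 [0.5565825  0.24641635 0.042     ]
1 [0.5442 0.0729]
2 [0.5479 0.1168]
3 [0.5516 0.1606]
4 [0.5553 0.2045]
5 [0.559  0.2483]
[array([354.,  68.]), array([214.,  77.])]
[array([362.,  64.]), array([207.,  74.])]
```

View pics/w4.png

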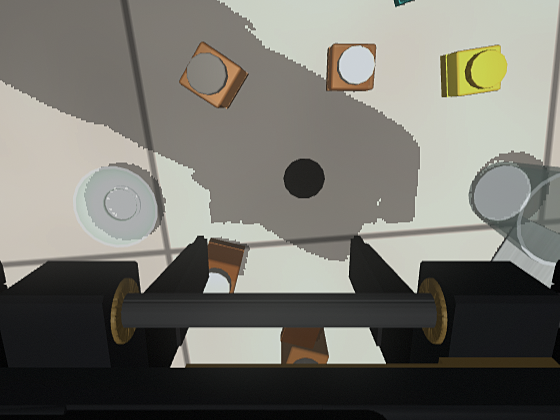

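The wrist view shows the 42 at cap (357,65), its glass almost square to the tool, and the 66 with top corners (203,42), (247,75), (228,107) and (180,72). The bung is at (304,178).

Run:
```python
from h import *
c=np.load("w4.npy",allow_pickle=True).item()
print("42 cap",onz(c,(357,65),.042)); 
Q=[onz(c,p,.053) for p in((203,42),(247,75),(228,107),(180,72))]
print("66 side",[round(np.linalg.norm(Q[i]-Q[i-1]),4) for i in range(4)],"yaws",[round(np.degrees(np.arctan2(*(Q[i]-Q[i-1])[1::-1]))%90,1) for i in range(4)])
print("66 cap",onz(c,(208,73),.066))
hsv=cv2.cvtColor(c["img"],cv2.COLOR_BGR2HSV); m=cv2.inRange(hsv,(3,100,30),(20,255,255)); m[115:]=0
cap=cv2.circle(m.copy(),(357,65),19,255,-1)
for cnt in cv2.findContours(cap,0,2)[0]:
    if cv2.contourArea(cnt)>300: print(cv2.minAreaRect(cnt))
go(*( .5516,-.149,.017),1.487); go(.5516,-.149,.017,-.084)
```

```text
42 cap [ 0.55174564 -0.14794856  0.042     ]
66 side [np.float64(0.0249), np.float64(0.0352), np.float64(0.0249), np.float64(0.0388)] yaws [np.float64(43.9), np.float64(49.4), np.float64(52.2), np.float64(49.3)]
66 cap [ 0.45176765 -0.14670884  0.066     ]
((351.0, 67.0), (46.0, 50.0), 90.0)
((212.7653350830078, 76.42057800292969), (58.22156524658203, 47.827003479003906), 32.735225677490234)
t 14.95 now [ 9.91  5.55 12.89] after [ 9.93  5.52 12.89] turn [-0.002 -0.001  0.   ] w 0.0701
t 14.95 now [ 9.91  5.55 12.89] after [ 5.52 -9.93 12.89] turn [-3.000e-03  1.000e-03  1.571e+00] w 0.0701
```

```bash
python3 -m crank '[[3.3,1.85,0,0,0,0.18,5.5],[3,2.4,0,0,0,0.17,5.5],[2.5,2.6,0,0,0,0.18,5.5],[0,0,0,0,0,0.18,5.5],[0,0,0,0,0,0.18,5.5],[0,0,0,0,0,0.18,5.5],[0,0,0,0,0,0.18,5.5],[0,0,0,0,0,0.18,5.5],[0,0,0,0,0,0.14,5.5],[0,0,0,0,0,0,5.5]]'; python3 -c '
from h import *
go(.5516,-.149,.017,-.084)'
```

```text
clock: 16.2
tcp_pos: [0.575, -0.1773, 0.1468]
orientation: [-0.0, 0.999, -0.04, -0.0]
force: [-0.5, -0.5, 0.0]
gripper_width: 0.055
gripper_force: 0.0
t 16.2 now [-2.56 -2.63 12.98] after [-2.57 -2.63 12.98] turn [-0.     0.     0.003] w 0.055
```

```bash
python3 -m crank '[[-2.57,-2.63,0,0,0,0,5.5],[0,0,5,0,0,0,5.5],[0,0,5,0,0,0,5.5],[0,0,2.98,0,0,0,5.5],[0,0,0,0,0,0,5.5],[0,0,0,0,0,0,0],[0,0,0,0,0,0,0],[0,0,0,0,0,0,0],[0,0,0,0,0,0,0],[0,0,0,0,0,0,5],[0,0,0,0,0,0,5],[0,0,0,0,0,0,5],[0,0,0,0,0,0,5]]'
```

```text
clock: 17.82
tcp_pos: [0.5518, -0.1503, 0.0171]
orientation: [0.0, 0.999, -0.042, -0.0]
force: [-1.3, 0.2, 0.2]
gripper_width: 0.0497
gripper_force: 0.0
```

```bash
python3 -m crank '[[0,0,-4.5,0,0,0,5.5],[0,0,0,0,0,-0.18,5.5],[0,0,0,0,0,-0.18,5.5],[0,0,0,0,0,-0.18,5.5],[0,0,0,0,0,-0.18,5.5],[0,0,0,0,0,-0.18,5.5],[0,0,0,0,0,-0.18,5.5],[0,0,0,0,0,-0.18,5.5],[0,0,0,0,0,-0.18,5.5],[0,0,0,0,0,-0.131,5.5],[0,0,4.5,0,0,0,5.5],[0,0,0,0,0,0,5.5],[0,0,0,0,0,0,0],[0,0,0,0,0,0,0],[0,0,0,0,0,0,0],[0,0,0,0,0,0,0]]'; python3 -c '
from h import *
go(.5435,.072,.10,1.487)'
```

```text
clock: 19.82
tcp_pos: [0.5522, -0.1504, 0.0182]
orientation: [0.001, 0.736, 0.677, 0.0]
force: [-1.9, 1.0, 7.2]
gripper_width: 0.0319
gripper_force: 30.0
t 19.82 now [22.09 -2.7  -8.2 ] after [22.09 -2.73 -8.18] turn [0.001 0.001 0.001] w 0.0319
```

View pics/w3.png

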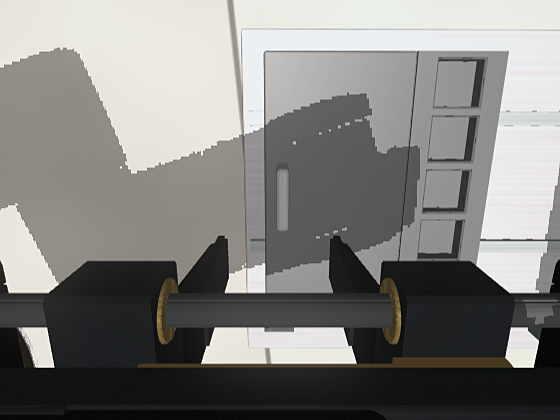

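The wrist view shows pocket openings 5, 4 and 3 centred near (461,83), (455,138) and (449,191).

Run:
```python
from h import *
c=np.load("w3.npy",allow_pickle=True).item()
for p in((461,83),(455,138.5),(449,191)): print(onz(c,p,.042).round(4))
g=[onz(c,p,.042) for p in((265,52),(508,52))]; print("len",np.linalg.norm(g[0]-g[1]), np.linalg.norm(onz(c,(436,83),.042)-onz(c,(486,83),.042)))
# top: grey profile of pockets row to subpixel
t=np.load("t3.npy",allow_pickle=True).item(); g=cv2.cvtColor(t["img"],cv2.COLOR_BGR2GRAY).astype(float)
o=np.array([.6114,.1556]);a=-.082;X=np.array([np.cos(a),np.sin(a)]);Y=np.array([-X[1],X[0]])
def samp(u,v):
    p=proj(t,np.r_[o+u*X+v*Y,.042]); return cv2.getRectSubPix(g.astype(np.float32),(1,1),tuple(map(float,p)))[0,0]
print("y-profile",[(round(v*1000),round(np.mean([samp(u,v) for u in(-.065,-.06,-.055)]))) for v in np.arange(-.12,-.02,.002)])
print("x-profile",[(round(u*1000),round(np.mean([samp(u,v) for v in(-.1,-.09,-.08)]))) for u in np.arange(-.09,-.015,.002)])
```

```text
[0.5625 0.25   0.042 ]
[0.5595 0.2066 0.042 ]
[0.5562 0.1623 0.042 ]
len 0.18881269260081698 0.03971204347603293
y-profile [(-120, 133), (-118, 134), (-116, 136), (-114, 124), (-112, 92), (-110, 88), (-108, 80), (-106, 68), (-104, 85), (-102, 91), (-100, 91), (-98, 90), (-96, 90), (-94, 91), (-92, 90), (-90, 90), (-88, 90), (-86, 90), (-84, 90), (-82, 90), (-80, 89), (-78, 90), (-76, 90), (-74, 91), (-72, 88), (-70, 69), (-68, 67), (-66, 89), (-64, 77), (-62, 71), (-60, 88), (-58, 90), (-56, 89), (-54, 89), (-52, 89), (-50, 90), (-48, 90), (-46, 90), (-44, 90), (-42, 89), (-40, 89), (-38, 89), (-36, 89), (-34, 89), (-32, 90), (-30, 90), (-28, 83), (-26, 57), (-24, 66), (-22, 89)]
x-profile [(-90, 92), (-88, 91), (-86, 91), (-84, 92), (-82, 87), (-80, 74), (-78, 81), (-76, 91), (-74, 91), (-72, 91), (-70, 91), (-68, 90), (-66, 90), (-64, 90), (-62, 91), (-60, 90), (-58, 90), (-56, 90), (-54, 90), (-52, 90), (-50, 91), (-48, 89), (-46, 71), (-44, 46), (-42, 59), (-40, 85), (-38, 90), (-36, 89), (-34, 89), (-32, 88), (-30, 88), (-28, 91), (-26, 109), (-24, 131), (-22, 135), (-20, 134), (-18, 134), (-16, 133)]
```

```bash
python3 -m crank '[[0,0,-2,0,0,0,0],[0,0,-3,0,0,0,0],[0,0,-3.2,0,0,0,0],[3,-0.3,0,0,0,0,0],[4,-0.5,0,0,0,0,0],[4,-0.5,0,0,0,0,0],[4,-0.5,0,0,0,0,0],[4,-0.5,0,0,0,0,0],[3.09,-0.4,0,0,0,0,0],[0,0,0,0,0,0,0],[0,0,0,0,0,0,0]]'; python3 -c '
from h import *
go(.5437,.0720,.047,1.488)'
```

```text
clock: 21.2
tcp_pos: [0.5433, 0.0717, 0.0993]
orientation: [0.0, 0.736, 0.677, 0.0]
force: [-0.0, -0.8, -0.8]
gripper_width: 0.0317
gripper_force: 30.0
t 21.2 now [0.03 0.04 5.23] after [0.03 0.04 5.23] turn [ 0.  0. -0.] w 0.0317
```

```bash
python3 -m crank '[[0.03,0.04,2.5,0,0,0,0],[0,0,1,0,0,0,0],[0,0,0.5,0,0,0,0],[0,0,0.5,0,0,0,0],[0,0,0.4,0,0,0,0],[0,0,0.3,0,0,0,0],[0,0,0,0,0,0,0]]'
```

```text
clock: 22.08
tcp_pos: [0.5436, 0.0724, 0.047]
orientation: [-0.0, 0.736, 0.677, -0.0]
force: [0.2, -0.2, -0.9]
gripper_width: 0.0319
gripper_force: 30.0
```

No contact force at nearly full depth, so the bottle is in the pocket. Releasing, then on to the 58 (next in pocket order), with a wrist look at the 58 and 74.

```bash
python3 -m crank '[[0,0,0,0,0,0,4.5],[0,0,0,0,0,0,4.5],[0,0,0,0,0,0,4.5],[0,0,0,0,0,0,4.5],[0,0,-3,0,0,0,5],[0,0,-5,0,0,0,5],[0,0,-3,0,0,0,7],[-4,-0.5,0,0,0,0,7],[-6,-0.7,0,0,0,0,7],[-6,-0.7,0,0,0,0,7],[-6,-0.7,0,0,0,0,7],[-6,-0.7,0,0,0,0,7],[-6,-0.7,0,0,0,0,7],[-6,-0.7,0,0,0,0,7],[-5,-0.7,0,0,0,0,7],[0,0,0,0,0,0,7],[0,0,0,0,0,0,7]]'
python3 - <<'E'
from h import *
go(.45,-.44,.15,1.487)
c=shot("wrist"); np.save("w5.npy",c,allow_pickle=True); t=shot("top")
a=cv2.resize(c["img"],(560,420)); b=cv2.resize(t["img"][185:275,270:390],None,fx=2,fy=2)
a[230:410,300:540]=b; cv2.imwrite("pics/w5.png",a)
E
```

```text
clock: 24.2
tcp_pos: [0.4523, -0.3712, 0.1569]
orientation: [-0.0, 0.736, 0.677, 0.0]
force: [-0.7, 0.9, -0.4]
gripper_width: 0.0702
gripper_force: 0.0
t 24.2 now [-6.88  0.34  0.69] after [-6.88  0.34  0.69] turn [-0. -0.  0.] w 0.0702
```

View pics/w5.png

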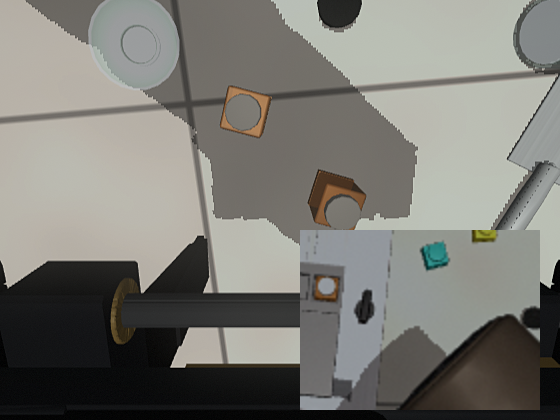

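The 58's top corners are at (232,86), (271,94), (259,138) and (220,129), with its cap at (243,112). The inset shows the 42 seated in pocket 1. The 74's cap is at (344,212), with glass-top corners near (324,187), (366,194) and (314,221).

Run:
```python
from h import *
c=np.load("w5.npy",allow_pickle=True).item()
Q=[onz(c,p,.045) for p in((232,86),(271,94),(259,138),(220,129))]
print([round(np.linalg.norm(Q[i]-Q[i-1]),4) for i in range(4)],[round(np.degrees(np.arctan2(*(Q[i]-Q[i-1])[1::-1]))%90,1) for i in range(4)],np.mean(Q,0))
print(onz(c,(243,112),.058),"74",onz(c,(344,212),.074))
q=[onz(c,p,.061) for p in((324,187),(366,194),(314,221))]
for i in(1,2): print(np.linalg.norm(q[i]-q[0]),np.degrees(np.arctan2(*(q[i]-q[0])[1::-1]))%90)
```

```text
[np.float64(0.0323), np.float64(0.0289), np.float64(0.0332), np.float64(0.0299)] [np.float64(67.3), np.float64(74.1), np.float64(69.1), np.float64(72.4)] [ 0.43457594 -0.30087971  0.045     ]
[ 0.43397818 -0.30049306  0.058     ] 74 [ 0.49994762 -0.3751776   0.074     ]
0.03174303275614588 75.65209325301416
0.027137236622065297 70.95686535527513
```

```bash
python3 -m crank '[[3.4,-1.23,0,0,0,0,5.5],[3.4,-1.23,0,0,0,0,5.5],[0,0,0,0,0,0.18,5.5],[0,0,0,0,0,0.18,5.5],[0,0,0,0,0,0.18,5.5],[0,0,0,0,0,0.18,5.5],[0,0,0,0,0,0.18,5.5],[0,0,0,0,0,0.18,5.5],[0,0,0,0,0,0.18,5.5],[0,0,0,0,0,0.18,5.5],[0,0,0,0,0,0.18,5.5],[0,0,0,0,0,0.18,5.5],[0,0,0,0,0,0.027,5.5],[0,0,0,0,0,0,5.5]]'; python3 -c '
from h import *
go(.4335,-.3015,.02,-.34)'
```

```text
clock: 26.05
tcp_pos: [0.4339, -0.3013, 0.1573]
orientation: [0.0, 0.986, -0.167, 0.0]
force: [0.3, 0.2, -0.0]
gripper_width: 0.0547
gripper_force: 0.0
t 26.05 now [-0.03  0.03 13.73] after [-0.03  0.03 13.73] turn [ 0.    -0.     0.005] w 0.0547
```

```bash
python3 -m crank '[[0,0,5,0,0,0,5.5],[0,0,5,0,0,0,5.5],[0,0,3.73,0,0,0,5.5],[0,0,0,0,0,0,5.5],[0,0,0,0,0,0,0],[0,0,0,0,0,0,0],[0,0,0,0,0,0,0],[0,0,0,0,0,0,0],[0,0,0,0,0,0,0]]'; python3 -m crank '[[0,0,0,0,0,0,5],[0,0,0,0,0,0,5],[0,0,0,0,0,0,5],[0,0,0,0,0,0,5],[0,0,-5.5,0,0,0,5.5],[0,0,0,0,0,-0.18,5.5],[0,0,0,0,0,-0.18,5.5],[0,0,0,0,0,-0.18,5.5],[0,0,0,0,0,-0.18,5.5],[0,0,0,0,0,-0.18,5.5],[0,0,0,0,0,-0.18,5.5],[0,0,0,0,0,-0.18,5.5],[0,0,0,0,0,-0.18,5.5],[0,0,0,0,0,-0.131,5.5],[0,0,5.5,0,0,0,5.5],[0,0,0,0,0,0,5.5],[0,0,0,0,0,0,0],[0,0,0,0,0,0,0],[0,0,0,0,0,0,0],[0,0,0,0,0,0,0]]';  python3 -c '
from h import *
go(.551,.1597,.12,1.488)'
```

```text
clock: 27.18
tcp_pos: [0.4341, -0.3022, 0.0211]
orientation: [0.001, 0.986, -0.169, 0.001]
force: [0.2, 0.6, 8.5]
gripper_width: 0.0318
gripper_force: 30.0
clock: 29.68
tcp_pos: [0.434, -0.3021, 0.0211]
orientation: [0.001, 0.816, 0.578, 0.0]
force: [-1.8, 1.1, 8.9]
gripper_width: 0.0318
gripper_force: 30.0
t 29.68 now [47.43 -4.3  -9.93] after [46.99  7.84 -9.89] turn [ 0.002  0.001 -0.256] w 0.0318
```

```bash
python3 -m crank '[[0,0,-2,0,0,0,0],[0,0,-4,0,0,0,0],[0,0,-3.9,0,0,-0.13,0],[0,0,0,0,0,-0.126,0],[2,0.34,0,0,0,0,0],[4.5,0.75,0,0,0,0,0],[4.5,0.75,0,0,0,0,0],[4.5,0.75,0,0,0,0,0],[4.5,0.75,0,0,0,0,0],[4.5,0.75,0,0,0,0,0],[4.5,0.75,0,0,0,0,0],[4.5,0.75,0,0,0,0,0],[4.5,0.75,0,0,0,0,0],[4.5,0.75,0,0,0,0,0],[4.5,0.75,0,0,0,0,0],[0,0,0,0,0,0,0],[0,0,0,0,0,0,0]]';  python3 -c '
from h import *
go(.551,.1597,.05,1.488)'
```

```text
clock: 31.8
tcp_pos: [0.5498, 0.1604, 0.1185]
orientation: [-0.0, 0.736, 0.677, -0.001]
force: [-0.0, -0.2, -0.5]
gripper_width: 0.0318
gripper_force: 30.0
t 31.8 now [-0.06  0.13  6.85] after [-0.06  0.12  6.85] turn [-0.001  0.    -0.001] w 0.0318
```

```bash
python3 -m crank '[[-0.06,0.12,3,0,0,0,0],[0,0,1.5,0,0,0,0],[0,0,0.6,0,0,0,0],[0,0,0.6,0,0,0,0],[0,0,0.6,0,0,0,0],[0,0,0.5,0,0,0,0],[0,0,0,0,0,0,0]]'
```

```text
clock: 32.67
tcp_pos: [0.5518, 0.1594, 0.0506]
orientation: [-0.0, 0.736, 0.677, -0.0]
force: [0.2, -0.3, -0.8]
gripper_width: 0.0321
gripper_force: 30.0
```

```bash
python3 -m crank '[[0,0,0,0,0,0,4.5],[0,0,0,0,0,0,4.5],[0,0,0,0,0,0,4.5],[0,0,0,0,0,0,4.5],[0,0,-3,0,0,0,5],[0,0,-5,0,0,0,5],[0,0,-2,0,0,0,7],[-4,-0.7,0,0,0,0,7],[-6,-1.1,0,0,0,0,7],[-6,-1.1,0,0,0,0,7],[-6,-1.1,0,0,0,0,7],[-6,-1.1,0,0,0,0,7],[-6,-1.1,0,0,0,0,7],[-6,-1.1,0,0,0,0,7],[0,0,0,0,0,0,7],[0,0,0,0,0,0,7]]'
python3 - <<'E'
from h import *
c=shot("wrist"); np.save("w6.npy",c,allow_pickle=True); t=shot("top"); print(arm.read_state()["tcp_pos"])
a=cv2.resize(c["img"],(560,420)); b=cv2.resize(t["img"][185:275,245:365],None,fx=2,fy=2)
a[230:410,300:540]=b; cv2.imwrite("pics/w6.png",a)
E
```

```text
clock: 34.67
tcp_pos: [0.4458, -0.2329, 0.1508]
orientation: [-0.0, 0.736, 0.677, 0.0]
force: [0.0, 0.0, 0.5]
gripper_width: 0.0699
gripper_force: 0.0
[ 0.44625812 -0.23205377  0.150867  ]
```

View pics/w6.png

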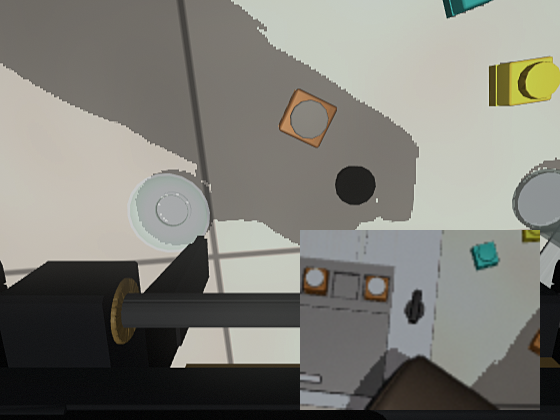

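The 42 and 58 sit in pockets 1 and 3. The 66's cap is at (308,119) and its glass-top corners are (299,89), (337,106), (317,147) and (280,128). It appears to have been knocked toward the bung at (355,185).

Run:
```python
from h import *
c=np.load("w6.npy",allow_pickle=True).item()
Q=[onz(c,p,.053) for p in((299,89),(337,106),(317,147),(280,128))]
print([round(np.linalg.norm(Q[i]-Q[i-1]),4) for i in range(4)],[round(np.degrees(np.arctan2(*(Q[i]-Q[i-1])[1::-1]))%90,1) for i in range(4)],np.mean(Q,0))
print(onz(c,(308.5,119),.066),"bung",onz(c,(355,185),.024))
t=shot("top"); print(proj(t,(.475,-.17,.066)))
go(.475,-.17,.025,1.487)
```

```text
[np.float64(0.0296), np.float64(0.0291), np.float64(0.0315), np.float64(0.0299)] [np.float64(58.9), np.float64(62.2), np.float64(60.4), np.float64(58.5)] [ 0.47315815 -0.17005188  0.053     ]
[ 0.47230664 -0.17027816  0.066     ] bung [ 0.51031289 -0.22814242  0.024     ]
[368.61122955 237.84080133]
t 34.83 now [ 6.41  2.35 12.59] after [ 6.41  2.34 12.59] turn [-0.    -0.     0.003] w 0.07
```

The 66 is now at (.472,-.172), yaw about 60°. The bung is 68 mm away, clear of both grips.

```bash
python3 -m crank '[[3.1,1.03,0,0,0,0,5.5],[3.1,1.03,0,0,0,0,5.5],[0,0,0,0,0,0.18,5.5],[0,0,0,0,0,0.18,5.5],[0,0,0,0,0,0.18,5.5],[0,0,0,0,0,0.18,5.5],[0,0,0,0,0,0.18,5.5],[0,0,0,0,0,0.18,5.5],[0,0,0,0,0,0.18,5.5],[0,0,0,0,0,0.18,5.5],[0,0,0,0,0,0.18,5.5],[0,0,0,0,0,0.18,5.5],[0,0,0,0,0,0.18,5.5],[0,0,0,0,0,0.031,5.5],[0,0,0,0,0,0,5.5]]'; python3 -c '
from h import *
go(.472,-.172,.025,-.524)'
```

```text
clock: 36.7
tcp_pos: [0.4718, -0.1725, 0.1509]
orientation: [0.0, 0.967, -0.257, 0.0]
force: [0.6, 0.9, 0.6]
gripper_width: 0.0552
gripper_force: 0.0
t 36.7 now [-1.000e-02 -5.000e-02  1.259e+01] after [-1.000e-02 -5.000e-02  1.259e+01] turn [ 0.    -0.     0.005] w 0.0552
```

```bash
python3 -m crank '[[0,0,5,0,0,0,5.5],[0,0,5,0,0,0,5.5],[0,0,2.59,0,0,0,5.5],[0,0,0,0,0,0,5.5],[0,0,0,0,0,0,0],[0,0,0,0,0,0,0],[0,0,0,0,0,0,0],[0,0,0,0,0,0,0],[0,0,0,0,0,0,0]]'; python3 -m crank '[[0,0,0,0,0,0,5],[0,0,0,0,0,0,5],[0,0,0,0,0,0,5],[0,0,0,0,0,0,5],[0,0,-5.5,0,0,0,5.5],[0,0,0,0,0,-0.18,5.5],[0,0,0,0,0,-0.18,5.5],[0,0,0,0,0,-0.18,5.5],[0,0,0,0,0,-0.18,5.5],[0,0,0,0,0,-0.18,5.5],[0,0,0,0,0,-0.18,5.5],[0,0,0,0,0,-0.18,5.5],[0,0,0,0,0,-0.18,5.5],[0,0,0,0,0,-0.131,5.5],[0,0,5.5,0,0,0,5.5],[0,0,0,0,0,0,5.5],[0,0,0,0,0,0,0],[0,0,0,0,0,0,0],[0,0,0,0,0,0,0],[0,0,0,0,0,0,0]]';  python3 -c '
from h import *
go(.5547,.2036,.13,1.488)'
```

```text
clock: 37.83
tcp_pos: [0.4721, -0.1733, 0.0259]
orientation: [0.0, 0.966, -0.259, 0.001]
force: [-0.8, 0.7, 8.2]
gripper_width: 0.0319
gripper_force: 30.0
clock: 40.33
tcp_pos: [0.4721, -0.1733, 0.0262]
orientation: [0.001, 0.866, 0.5, 0.0]
force: [-1.9, 0.5, 9.4]
gripper_width: 0.0319
gripper_force: 30.0
t 40.33 now [ 36.78 -11.65 -10.4 ] after [ 38.25   5.11 -10.38] turn [ 0.002  0.    -0.44 ] w 0.0319
```

```bash
python3 -m crank '[[0,0,-2,0,0,0,0],[0,0,-4.2,0,0,0,0],[0,0,-4.2,0,0,-0.11,0],[0,0,0,0,0,-0.165,0],[0,0,0,0,0,-0.165,0],[2,0.27,0,0,0,0,0],[4.5,0.6,0,0,0,0,0],[4.5,0.6,0,0,0,0,0],[4.5,0.6,0,0,0,0,0],[4.5,0.6,0,0,0,0,0],[4.5,0.6,0,0,0,0,0],[4.5,0.6,0,0,0,0,0],[4.5,0.6,0,0,0,0,0],[3,0.4,0,0,0,0,0],[1.75,0.24,0,0,0,0,0],[0,0,0,0,0,0,0],[0,0,0,0,0,0,0]]';  python3 -c '
from h import *
go(.5547,.2036,.055,1.488)'
```

```text
clock: 42.45
tcp_pos: [0.5541, 0.2029, 0.129]
orientation: [0.0, 0.736, 0.677, -0.0]
force: [0.8, -0.4, -0.9]
gripper_width: 0.0318
gripper_force: 30.0
t 42.45 now [0.08 0.05 7.4 ] after [0.07 0.05 7.4 ] turn [-0.     0.    -0.001] w 0.0318
```

```bash
python3 -m crank '[[0.07,0.05,3,0,0,0,0],[0,0,2.1,0,0,0,0],[0,0,0.6,0,0,0,0],[0,0,0.6,0,0,0,0],[0,0,0.6,0,0,0,0],[0,0,0.5,0,0,0,0],[0,0,0,0,0,0,0]]'
```

```text
clock: 43.32
tcp_pos: [0.5548, 0.2045, 0.0547]
orientation: [-0.0, 0.736, 0.677, -0.0]
force: [-0.2, -0.2, -1.2]
gripper_width: 0.0316
gripper_force: 30.0
```

```bash
python3 -m crank '[[0,0,0,0,0,0,4.5],[0,0,0,0,0,0,4.5],[0,0,0,0,0,0,4.5],[0,0,0,0,0,0,4.5],[0,0,-3,0,0,0,5],[0,0,-5,0,0,0,5],[0,0,-3,0,0,0,7],[-3,0,0,0,0,0,7],[-6,-0.1,0,0,0,0,7],[-6,-0.1,0,0,0,0,7],[-6,-0.1,0,0,0,0,7],[-6,-0.1,0,0,0,0,7],[-6,-0.1,0,0,0,0,7],[-6,-0.1,0,0,0,0,7],[-6,-0.1,0,0,0,0,7],[-6,-0.1,0,0,0,0,7],[-6,-0.1,0,0,0,0,7],[-6,-0.1,0,0,0,0,7],[-2.5,0,0,0,0,0,7],[0,0,0,0,0,0,7]]'
python3 - <<'E'
from h import *
c=shot("wrist"); np.save("w7.npy",c,allow_pickle=True); t=shot("top"); print(arm.read_state()["tcp_pos"])
a=cv2.resize(c["img"],(560,420)); b=cv2.resize(t["img"][185:275,205:325],None,fx=2,fy=2)
a[230:410,300:540]=b; cv2.imwrite("pics/w7.png",a)
E
```

```text
clock: 45.82
tcp_pos: [0.4899, -0.4488, 0.1644]
orientation: [-0.0, 0.737, 0.676, -0.0]
force: [0.3, 0.8, 0.1]
gripper_width: 0.0697
gripper_force: 0.0
[ 0.49047552 -0.44664762  0.16471262]
```

View pics/w7.png

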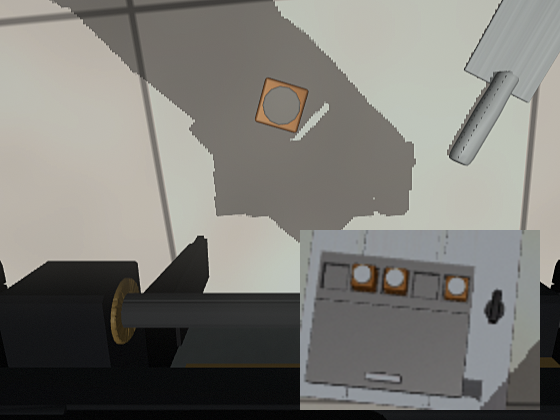

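The 42, 58 and 66 stand in pockets 1, 3 and 4. The 74's cap is at (282,105), with top corners (267,78), (309,88), (297,132) and (255,121).

Run:
```python
from h import *
c=np.load("w7.npy",allow_pickle=True).item()
Q=[onz(c,p,.061) for p in((267,78),(309,88),(297,132),(255,121))]
print([round(np.linalg.norm(Q[i]-Q[i-1]),4) for i in range(4)],[round(np.degrees(np.arctan2(*(Q[i]-Q[i-1])[1::-1]))%90,1) for i in range(4)],np.mean(Q,0))
X=onz(c,(282,105),.074);print(X)
go(X[0]-.0005,X[1]-.001,.03,1.487)
```

```text
[np.float64(0.0308), np.float64(0.0304), np.float64(0.0317), np.float64(0.0315)] [np.float64(68.4), np.float64(72.4), np.float64(70.4), np.float64(70.8)] [ 0.49959292 -0.37578045  0.061     ]
[ 0.49948341 -0.37565857  0.074     ]
t 45.92 now [ 7.04  0.27 13.48] after [ 7.05  0.26 13.47] turn [-0.    -0.001  0.001] w 0.0701
```

```bash
python3 -m crank '[[3.52,0.13,0,0,0,0,5.5],[3.52,0.13,0,0,0,0,5.5],[0,0,0,0,0,0.18,5.5],[0,0,0,0,0,0.18,5.5],[0,0,0,0,0,0.18,5.5],[0,0,0,0,0,0.18,5.5],[0,0,0,0,0,0.18,5.5],[0,0,0,0,0,0.18,5.5],[0,0,0,0,0,0.18,5.5],[0,0,0,0,0,0.18,5.5],[0,0,0,0,0,0.18,5.5],[0,0,0,0,0,0.18,5.5],[0,0,0,0,0,0.027,5.5],[0,0,0,0,0,0,5.5]]'; python3 -c '
from h import *
go(.499,-.3767,.03,-.34)'
```

```text
clock: 47.68
tcp_pos: [0.4992, -0.3767, 0.1652]
orientation: [0.0, 0.986, -0.167, 0.0]
force: [-0.4, 0.1, 0.1]
gripper_width: 0.055
gripper_force: 0.0
t 47.67 now [-0.02  0.   13.52] after [-2.000e-02  1.000e-02  1.352e+01] turn [ 0.    -0.     0.005] w 0.055
```

```bash
python3 -m crank '[[0,0,5,0,0,0,5.5],[0,0,5,0,0,0,5.5],[0,0,3.52,0,0,0,5.5],[0,0,0,0,0,0,5.5],[0,0,0,0,0,0,0],[0,0,0,0,0,0,0],[0,0,0,0,0,0,0],[0,0,0,0,0,0,0],[0,0,0,0,0,0,0]]'; python3 -m crank '[[0,0,0,0,0,0,5],[0,0,0,0,0,0,5],[0,0,0,0,0,0,5],[0,0,0,0,0,0,5],[0,0,-5.8,0,0,0,5.5],[0,0,0,0,0,-0.18,5.5],[0,0,0,0,0,-0.18,5.5],[0,0,0,0,0,-0.18,5.5],[0,0,0,0,0,-0.18,5.5],[0,0,0,0,0,-0.18,5.5],[0,0,0,0,0,-0.18,5.5],[0,0,0,0,0,-0.18,5.5],[0,0,0,0,0,-0.18,5.5],[0,0,0,0,0,-0.131,5.5],[0,0,5.8,0,0,0,5.5],[0,0,0,0,0,0,5.5],[0,0,0,0,0,0,0],[0,0,0,0,0,0,0],[0,0,0,0,0,0,0],[0,0,0,0,0,0,0]]';  python3 -c '
from h import *
go(.5583,.2475,.14,1.488)'
```

```text
clock: 48.8
tcp_pos: [0.4995, -0.3778, 0.0311]
orientation: [0.001, 0.986, -0.169, 0.001]
force: [-0.9, 0.3, 6.2]
gripper_width: 0.0323
gripper_force: 29.8
clock: 51.3
tcp_pos: [0.4995, -0.3779, 0.0312]
orientation: [0.001, 0.816, 0.578, 0.0]
force: [-2.3, 0.1, 7.8]
gripper_width: 0.0318
gripper_force: 30.0
t 51.3 now [ 60.93 -15.22 -10.96] after [ 62.81   0.69 -10.88] turn [ 0.002  0.001 -0.256] w 0.0318
```

```bash
python3 -m crank '[[0,0,-2,0,0,0,0],[0,0,-4.5,0,0,0,0],[0,0,-4.4,0,0,-0.13,0],[0,0,0,0,0,-0.126,0],[2.4,0,0,0,0,0,0],[5,0.06,0,0,0,0,0],[5,0.06,0,0,0,0,0],[5,0.06,0,0,0,0,0],[5,0.06,0,0,0,0,0],[5,0.06,0,0,0,0,0],[5,0.06,0,0,0,0,0],[5,0.06,0,0,0,0,0],[5,0.06,0,0,0,0,0],[5,0.06,0,0,0,0,0],[5,0.06,0,0,0,0,0],[5,0.06,0,0,0,0,0],[3.4,0.05,0,0,0,0,0],[2,0,0,0,0,0,0],[0,0,0,0,0,0,0],[0,0,0,0,0,0,0]]';  python3 -c '
from h import *
go(.5583,.2475,.06,1.488)'
```

```text
clock: 53.8
tcp_pos: [0.5578, 0.247, 0.1386]
orientation: [-0.0, 0.736, 0.677, -0.0]
force: [-0.2, 0.3, -1.5]
gripper_width: 0.032
gripper_force: 30.0
t 53.8 now [0.06 0.05 7.86] after [0.06 0.04 7.86] turn [-0.001  0.001 -0.001] w 0.032
```

```bash
python3 -m crank '[[0.05,0.05,3,0,0,0,0],[0,0,2.5,0,0,0,0],[0,0,0.6,0,0,0,0],[0,0,0.6,0,0,0,0],[0,0,0.6,0,0,0,0],[0,0,0.5,0,0,0,0],[0,0,0,0,0,0,0]]'
```

```text
clock: 54.68
tcp_pos: [0.5586, 0.2482, 0.0606]
orientation: [-0.0, 0.736, 0.677, -0.0]
force: [-0.9, 0.9, -0.3]
gripper_width: 0.0321
gripper_force: 30.0
```

```bash
python3 -m crank '[[0,0,0,0,0,0,4.5],[0,0,0,0,0,0,4.5],[0,0,0,0,0,0,4.5],[0,0,0,0,0,0,4.5],[0,0,-3,0,0,0,5],[0,0,-5,0,0,0,5],[-2.2,-3.5,0,0,0,0,5],[-2.2,-3.5,0,0,0,0,5],[-2.2,-3.5,0,0,0,0,5],[-2.2,-3.5,0,0,0,0,5],[0,0,0,0,0,0,5],[0,0,0,0,0,0,5]]'
python3 - <<'E'
from h import *
go(.412,.1717,.049,1.488)
t=shot("top");s=shot("scene")
a=np.hstack([cv2.resize(t["img"][180:270,200:330],None,fx=3,fy=3),cv2.resize(s["img"][150:240,230:360],None,fx=3,fy=3)]); cv2.imwrite("pics/c8.png",a)
E
```

```text
clock: 56.18
tcp_pos: [0.4129, 0.1724, 0.1411]
orientation: [0.0, 0.736, 0.677, 0.001]
force: [0.6, 0.7, 1.0]
gripper_width: 0.0499
gripper_force: 0.0
t 56.17 now [-0.08 -0.09  9.21] after [-0.08 -0.08  9.21] turn [ 0.001 -0.    -0.   ] w 0.0499
```

View pics/c8.png

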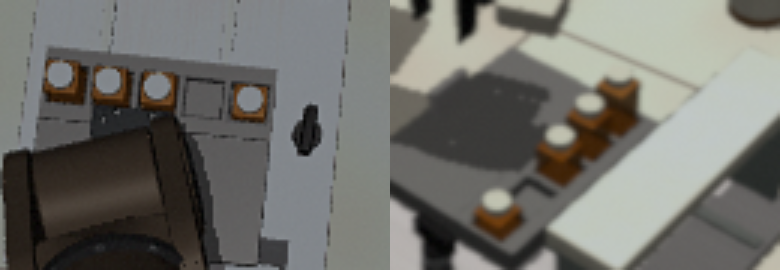

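All four bottles stand in their pockets (crop left: caps at (60,75), (108,80), (158,86), (250,99)); pocket 2 is empty. Next I grip the fin and push.

```bash
python3 -m crank '[[-0.08,-0.08,4,0,0,0,5],[0,0,4,0,0,0,5],[0,0,1.2,0,0,0,5],[0,0,0,0,0,0,0],[0,0,0,0,0,0,0],[0,0,0,0,0,0,0],[0,0,0,0,0,0,0],[0,0,0,0,0,0,0],[0,0,0,0,0,0,0]]'; python3 -m crank '[[0,0.3,0,0,0,0,0],[0,0.6,0,0,0,0,0],[0,1,0,0,0,0,0],[0,1,0,0,0,0,0],[0,1,0,0,0,0,0],[0,1,0,0,0,0,0],[0,1,0,0,0,0,0],[0,1,0,0,0,0,0],[0,1,0,0,0,0,0],[0,1,0,0,0,0,0],[0,1,0,0,0,0,0],[0,1,0,0,0,0,0],[0,1,0,0,0,0,0],[0,0.9,0,0,0,0,0],[0,0.6,0,0,0,0,0],[0,0.5,0,0,0,0,0],[0,0.2,0,0,0,0,0],[0,0,0,0,0,0,0],[0,0,0,0,0,0,0]]'
```

```text
clock: 57.4
tcp_pos: [0.4126, 0.1715, 0.0492]
orientation: [0.001, 0.736, 0.677, 0.001]
force: [5.5, -2.2, 1.0]
gripper_width: 0.01
gripper_force: 30.0
clock: 59.78
tcp_pos: [0.5518, 0.1595, 0.0493]
orientation: [0.0, 0.736, 0.677, 0.0]
force: [-0.4, -3.1, 5.7]
gripper_width: 0.0098
gripper_force: 30.0
```

```bash
python3 -m crank '[[0,0.2,0,0,0,0,0],[0,0.1,0,0,0,0,0],[0,0,0,0,0,0,0],[0,0,0,0,0,0,0]]'
```

```text
clock: 60.28
tcp_pos: [0.5521, 0.1594, 0.0493]
orientation: [-0.001, 0.736, 0.677, -0.002]
force: [-13.9, -0.8, 14.4]
gripper_width: 0.0099
gripper_force: 30.0
```

```bash
python3 -m crank '[[0,-0.2,0,0,0,0,4],[0,0,0,0,0,0,4],[0,0,0,0,0,0,4],[0,0,0,0,0,0,4],[0,0,-3,0,0,0,5],[0,0,-4,0,0,0,5],[-4.8,-0.8,0,0,0,0,5],[-4.8,-0.8,0,0,0,0,5],[-4.8,-0.8,0,0,0,-0.15,5],[0,0,0,0,0,-0.18,5],[0,0,0,0,0,-0.18,5],[0,0,0,0,0,-0.18,5],[0,0,0,0,0,-0.18,5],[0,0,0,0,0,-0.18,5],[0,0,0,0,0,-0.18,5],[0,0,0,0,0,-0.18,5],[0,0,0,0,0,-0.09,5],[0,0,0,0,0,0,5]]';python3 - <<'E'
from h import *
go(.515,.0172,.05,2.99)
E
```

```text
clock: 62.52
tcp_pos: [0.5167, 0.0181, 0.1187]
orientation: [0.0, 0.077, 0.997, -0.0]
force: [0.1, 0.1, -1.1]
gripper_width: 0.0499
gripper_force: 0.0
t 62.52 now [ 0.16 -0.11  6.87] after [ 0.16 -0.11  6.87] turn [-0.     0.    -0.003] w 0.0499
```

```bash
python3 -m crank '[[0.16,-0.11,3,0,0,0,5],[0,0,2.5,0,0,0,5],[0,0,1.35,0,0,0,5],[0,0,0,0,0,0,0],[0,0,0,0,0,0,0],[0,0,0,0,0,0,0],[0,0,0,0,0,0,0],[0,0,0,0,0,0,0],[0,0,0,0,0,0,0]]'; python3 -m crank '[[0,0,0,0,0,0.08,0],[0,0,0,0,0,0.15,0],[0,0,0,0,0,0.15,0],[0,0,0,0,0,0.15,0],[0,0,0,0,0,0.15,0],[0,0,0,0,0,0.15,0],[0,0,0,0,0,0.15,0],[0,0,0,0,0,0.15,0],[0,0,0,0,0,0.15,0],[0,0,0,0,0,0.15,0],[0,0,0,0,0,0.09,0],[0,0,0,0,0,0,0],[0,0,0,0,0,0,0],[0,0,0,0,0,0,0]]'
```

```text
clock: 63.65
tcp_pos: [0.5151, 0.0171, 0.0506]
orientation: [0.0, 0.077, 0.997, -0.0]
force: [-1.4, -2.7, 5.7]
gripper_width: 0.0116
gripper_force: 30.0
clock: 65.4
tcp_pos: [0.5167, 0.0181, 0.0507]
orientation: [0.001, 0.742, 0.67, 0.002]
force: [5.8, 9.8, 0.2]
gripper_width: 0.0121
gripper_force: 30.1
```

```bash
python3 -m crank '[[0,0,0,0,0,0,4],[0,0,0,0,0,0,4],[0,0,0,0,0,0,4],[0,0,0,0,0,0,4],[0,0,-3,0,0,0,5],[0,0,-5,0,0,0,5],[0,0,-5,0,0,0,5],[-5,0,0,0,0,0,5],[-5,0,0,0,0,0,5],[-5,0,0,0,0,0,5],[-3,0,0,0,0,0,5],[0,0,0,0,0,0,5],[0,0,0,0,0,0,5]]'
python3 - <<'E'
from h import *
t=shot("top");s=shot("scene")
a=np.hstack([cv2.resize(t["img"][130:280,200:330],None,fx=3,fy=3),cv2.resize(s["img"][150:300,220:350],None,fx=3,fy=3)]); cv2.imwrite("pics/c9.png",a)
E
```

```text
clock: 67.03
tcp_pos: [0.4963, -0.1613, 0.1801]
orientation: [-0.0, 0.743, 0.67, -0.0]
force: [0.4, -0.5, 0.3]
gripper_width: 0.0498
gripper_force: 0.0
```

View pics/c9.png

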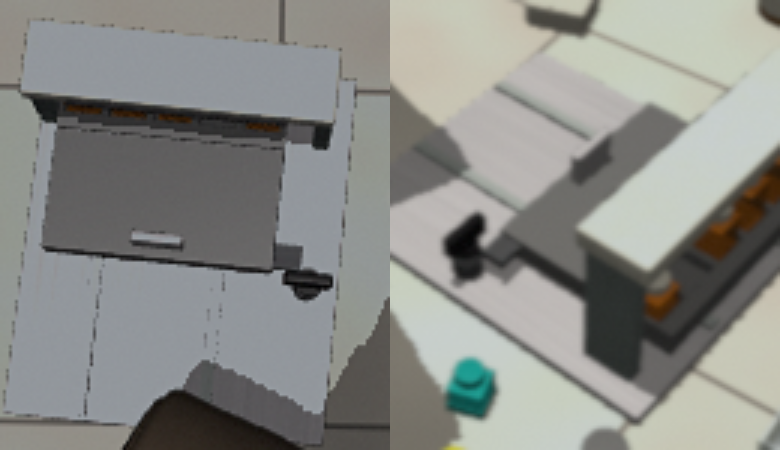

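The carriage is home with the bottles upright under the bridge, the clamp wing lies across at crop (307,281), and the robot is clear. Handing in.

```bash
python3 -c '
from bench import ticket
print(ticket.close_job())'
```

```text
the job is handed in; nothing more can be done
None
```

The job is handed in at about 67 s: the 42, 58, 66 and 74 mm bottles are in pockets 1, 3, 4 and 5 (there was no 50 mm bottle on the bench), the carriage is home and the clamp is locked, as the last pictures show; the hand-in returned no verdict.

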